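# Unlock the knife box and hold its latch back

### The job

Take the key with the wide oblong head out of the wooden key stand, push it fully home into the keyhole on top of the knife box (its pins are sticky, so it may need a firm push and a little wiggle), then turn it a quarter turn clockwise, seen from above, so that the spring bolt is drawn back. The lock springs back if let go, so finish while still gripping the key and holding it turned, ready for the cook opposite to lift the lid. Leave the round-headed key in the stand and do not knock over or shift the bottle, the salt shaker or the bowl.

Things in the scene. Friction and masses are not known exactly. Their poses are not given: they have to be found in the camera images.
- key: The key to use, 65 mm tall, standing in the stand head up, own z up. Origin: on its axis, flat underside of its steel shoulder (18 x 12 x 3 mm). Oblong black head 36 mm (own x) x 10 mm thick (own y) x 26 mm tall, from 13 to 39 mm above the origin, on a 10 x 7 mm stem; best pinched across the 10 mm. Symmetric: fits the keyhole either way round (half a turn). About 40 g.
- key_grip (a point): Middle of the key's oblong head, 26 mm above the key's origin.
- key_tip (a point): Foot of the key's blade, 26 mm below its origin on the axis. Below the shoulder come a round neck 5 mm thick, 8.5 mm long, then the flat steel blade 10 mm (x) x 5 mm (y), its last 5 mm tapered to about 7 x 3 mm.
- round_key: Another key in the other slot of the stand, with a round head 22 mm across and 8 mm thick, top 33 mm above its origin (shoulder underside); leave it where it is.
- key_stand: Fixed light wooden block 150 mm (x) x 64 mm (y) x 45 mm tall, origin at the centre of its underside. Two slots on its top at 35 mm either side of the centre along its x, 12 mm (x) x 7 mm (y), 34 mm deep; a key stands in each with its shoulder on the block's top and its own x along the block's x. Which key is in which slot varies.
- knife_box: Fixed white steel box with a grey lid, 200 mm (x) x 240 mm (y) x 76 mm tall, origin at the centre of its underside. On the lid a steel lock case 56 x 56 mm, top face 110 mm above the worktop; past it on +x a steel keeper on the rim, 104 mm high, which takes the bolt.
- keyhole (a point): Centre of the keyhole's mouth, in the lock case's top face, 35 mm from the box's centre along the box's x; axes as the box's, z up. Slot 12 mm along x, 7 mm along y, bevelled 2 mm. Fully home, the key's shoulder lies on the face: key origin at this point. Sticky pins, first met by the tip 11 to 15 mm deep, resist with some 3 to 10 N, then it goes on down.
- plug (a joint): Turn of the lock's plug, rad: 0 at rest, growing clockwise from above; stop at 1.75. Spring return: 0.02 N m at 0, 0.1 at a quarter turn. It lies under the 6 mm fixed face plate; only with the key home (within 2 mm) is the blade clear below the plate and free to turn; turned, it cannot come out. Up to 0.3 rad of play: turn the key a little more than the plug.
- bolt (a joint): How far the brass bolt is drawn back out of the keeper, in m: 0 locked, about 0.012 at a quarter turn; driven by the plug.
- oil_bottle: Green glass bottle with a pale label, 62 mm across and 210 mm tall, standing beyond the work; origin at the centre of its underside; leave alone.
- salt_shaker: Glass salt shaker with a blue cap, 48 mm across, 85 mm tall; origin at the centre of its underside; leave alone.
- bowl: White bowl 130 mm across and 50 mm tall; origin at the centre of its underside; leave alone.
Things that resemble listed ones, but are neither listed nor needed, are in the scene too. What is shaped like the key but orange is not meant.

How it is judged:
On the way, in this order (a step that is already met when the one before it is completed fails the run):
1. the key is lifted clear of the stand (height (world z) of key above 0.09 m and contact force between the fingers and key above 2 N), for 0.1 s.
2. the key is fully home in the keyhole, lock not yet turned (z of key in the frame of keyhole below 0.003 m and horizontal distance between key and keyhole below 0.005 m and value of joint plug below 0.5 rad), for 0.05 s.
3. the key has turned the lock a quarter turn (value of joint plug above 1.2 rad and z of key in the frame of keyhole below 0.004 m), for 0.2 s.
At the end, for the whole second after the job is handed in: The oblong key is home in the keyhole (within 5 mm sideways, under 4 mm above the face, upright within 0.2 rad), still and gripped with over 2 N; the plug is held past 1.2 rad (a quarter turn less play), the bolt drawn back over 8 mm; the round key stands in its slot (all of step 3 and value of joint bolt above 0.008 m and horizontal distance between key and keyhole below 0.005 m and angle between key's own z axis and vertical below 0.2 rad and contact force between the fingers and key above 2 N and angular speed of key below 0.3 rad/s and horizontal distance between round_key and key_stand below 0.045 m and height (world z) of round_key below 0.055 m); the arm keeps its last pose, push and grip.
It fails at once if the round-headed key was taken out or shifted (distance of round_key from where it was at the start of the episode above 0.015 m).
It fails at once if the bottle was shifted or tipped (distance of oil_bottle from where it was at the start of the episode above 0.03 m or angle between oil_bottle's own z axis and vertical above 0.35 rad).
It fails at once if the salt shaker was shifted or tipped (distance of salt_shaker from where it was at the start of the episode above 0.03 m or angle between salt_shaker's own z axis and vertical above 0.35 rad).
It fails at once if the bowl was shifted (distance of bowl from where it was at the start of the episode above 0.03 m).
It also fails if it takes over 45 s, if anything falls off the work surface, if the arm or the gripper's body presses on something with over 40 N, if the wrist force passes 120 N, or if a joint passes its speed limit or range.

### The arm

A 7-joint arm with a two-finger parallel gripper is mounted at the origin on the work surface. World frame = base frame: x ahead of the robot, y to its left, z up, the work surface at z = 0. Lengths are in m, angles in rad, forces in N, time in s.
With the tool pointing down it reaches from about 0.35 to 0.9 m from the base axis. Payload 8.1 kg.
Tool frame: the origin (TCP) lies at the centre of the arm's flange, where the gripper is bolted on; the fingertips stand 178 mm ahead of it and the grasp point (between the pads) lies 159 mm ahead of it; z points along the fingers, y is the line along which they close (so a half turn about z gives the same grasp; the last joint's range is limited). The gripper opens to 92 mm and grips with 3 to 60 N. Pads are 19 mm wide; open, the fingers measure 130 mm over their backs; the gripper's body (75 mm by 190 mm) begins 47 mm behind the grasp point.
Start: joints at [-1.329, 0.434, 0.025, 1.573, -0.012, 1.134, -0.075], TCP at [0.211, 0.588, 0.405] pointing down, gripper open.
Joint ranges: [-2.62, 2.62], [-0.44, 2.09], [-1.27, 1.32], [0.08, 2.57], [-1.32, 4.46], [0.12, 2], [-2.74, 2.74]. Speed limits (rad/s): [2.22, 2.22, 3.01, 3.01, 3.14, 3.14, 3.14].

### API

Orientations are given as a rotation vector (axis times angle).
In Python, from cell import arm gives the robot as it stands. The module is installed in compiled form; this text tells all that it offers.
- The arm moves only by the shell command python3 -m inch 'ROWS' [FORCE]. ROWS is text: rows parted by semicolons, each of 5 numbers parted by spaces: the shift along the tool's x, y, z in m, then the turn about the tool's z in rad, then the finger opening in m, from 0 to 0.0918. In form: x y z roll fingers; .... A call has 1 to 5 rows; each row is the pose to reach, as a shift and turn from the pose commanded when the call began, along the tool's axes at that moment; what a row does not reach only later rows make up. A row lasts 1/10 s, in which the tool goes at most 50 mm and 8.59 degrees, less where a joint would pass 70% of its speed; a pose out of reach is approached as far as the arm can. A call with a gripper value outside its range is refused whole. The fingers move at their own pace and stop on an object; FORCE is the grip in N (left out, the last holds). Time passes only in rows, so rows that repeat a pose let the fingers close. It gives the time, the measured TCP pose, the force, the opening and the grip force at its end, in the units of the state.
- arm.observe(): the state, without advancing time (a new reading comes with each control period).
- arm.get_image(name): name is "scene" or "top"; returns the picture (384x512x3 uint8, red, green, blue); there is no depth.
- arm.get_calibration(name): a dict with "intrinsics" (3x3 intrinsics, pixels), "distortion" ([k1, k2, p1, p2, k3] as OpenCV has them; the pictures are not rectified), "pose" (4x4, takes a point from camera to world coordinates). Camera axes: x right, y up, looking along -z (the intrinsics and any distortion apply to the point x, -y, -z); pixel columns grow to the right and rows downward; lengths in m; the calibration is good to about 2 mm. A picture is of the moment at which its call begins. get_calibration takes no time and is no camera call.
- arm.sign_off(): hands the job in; it is judged then, once.
Trained networks look in the newest picture that a camera, given by its name, has taken for a name from the list of things; names that differ only in an ending like _2 or _b are one class to them, and where a whole thing is asked for, a point or a joint stands for the part that bears it (a point fixed in the world has none). Each returns a list of dicts, best first, with "conf" (0 to 1); they miss things now and then, are a little off and sometimes report something else, mostly with a low value. They report only what shows in the picture. A call takes as long as a camera call. They do not tell look-alikes from the thing itself.
- arm.look_for(camera, query): "point" ([row, column] in pixels, amid what is visible of it).
- arm.silhouettes(camera, query): "region" (384x512 bool, what is visible of it) and "point" ([row, column] in pixels, amid what is visible of it).
- arm.place_of(camera, query): "point" ([row, column] in pixels: a listed point, or the origin of a listed thing).
The state is a dict: "clock": time; "joints": joint angles; "dq": joint speeds; "joint_efforts": joint torques, N m; "position": TCP position; "ee_rot": TCP orientation; "force": force on the tool from outside, world axes, zero at the start; "ft_torque": the same for the moment, N m; "width": opening from 0.0 (shut) to 1.0 (fully open); "gripper_force": force on a finger pad.
Only numpy, scipy, OpenCV 4.12 (cv2) and the standard library are available. Lean on these libraries where they do the work, as an engineer would, in place of code of your own. Each camera call takes 0.05 s, during which the arm holds its last target. There are 200 camera calls.

## Working session

There is one attempt and no reset: what is moved stays moved. The work goes in short steps, Python scripts to look and compute and a shell command to move; the robot and the scene stay as the last step left them, time stands still between calls to the robot, and variables do not carry over. Pictures are saved under pics/ and viewed, at most 10 in all, crops included, and the job is handed in when it is done.

```bash
mkdir -p pics
python3 - <<'E'
from cell import arm
import cv2,numpy as np
for n in("scene","top"):
    im=arm.get_image(n); cv2.imwrite(f"pics/{n}0.png",im[:,:,::-1])
    c=arm.get_calibration(n); print(n,c["intrinsics"],c["distortion"],c["pose"])
    for q in("key","key_grip","round_key","key_stand","knife_box","keyhole"):
        print(q,[(np.round(d["point"],1).tolist(),round(d["conf"],2)) for d in arm.place_of(n,q)])
print(arm.observe())
E
```

```text
scene [[412.99460069   0.         250.98628315]
 [  0.         412.99460069 194.80506593]
 [  0.           0.           1.        ]] [-0.11472424  0.          0.          0.          0.        ] [[ 0.80636194 -0.42335791  0.41297518  1.01353788]
 [ 0.5911483   0.55569529 -0.58459082 -0.59335879]
 [ 0.01800279  0.71552136  0.69835885  0.78026238]
 [ 0.          0.          0.          1.        ]]
key [([228.5, 169.7], 0.71), ([250.3, 126.0], 0.69), ([247.8, 194.6], 0.63), ([262.4, 163.9], 0.62), ([245.2, 293.6], 0.62), ([279.5, 153.4], 0.53)]
key_grip [([249.7, 159.8], 0.65), ([238.5, 127.0], 0.53), ([219.7, 177.9], 0.49), ([244.2, 189.0], 0.41)]
round_key [([279.6, 154.9], 0.68), ([282.1, 144.7], 0.55)]
key_stand [([282.2, 155.9], 0.79)]
knife_box [([149.6, 262.5], 0.78), ([251.4, 159.3], 0.73)]
keyhole [([121.9, 272.4], 0.61)]
top [[454.47571392   0.         258.11881569]
 [  0.         454.47571392 190.75953649]
 [  0.           0.           1.        ]] [-0.15534768  0.          0.          0.          0.        ] [[-0.01022534  0.99635084 -0.08473746  0.52382418]
 [-0.99993874 -
[... 547 characters left out ...]
oints': array([-1.32860767,  0.43446512,  0.02499736,  1.57318202, -0.01160577,
        1.13401956, -0.07509456]), 'dq': array([-1.44566709e-03, -1.38770495e-03, -8.97531673e-04, -4.25043609e-04,
       -2.31115263e-04,  6.32588071e-04, -4.80839355e-05]), 'joint_efforts': array([-1.81916548e-03, -6.67490530e+01,  9.83291231e-01, -3.14760303e+01,
       -6.05734857e-02,  3.28898337e-02,  5.72370618e-05]), 'position': array([0.21127173, 0.58821332, 0.40477046]), 'ee_rot': array([5.39034824e-01, 3.09499172e+00, 1.10433674e-04]), 'force': array([ 0.6892242 ,  0.42763431, -0.14905721]), 'ft_torque': array([ 0.04774821, -0.00070175,  0.00864024]), 'gripper_force': 0.0, 'width': 0.9982108639907464}
```

View pics/scene0.png

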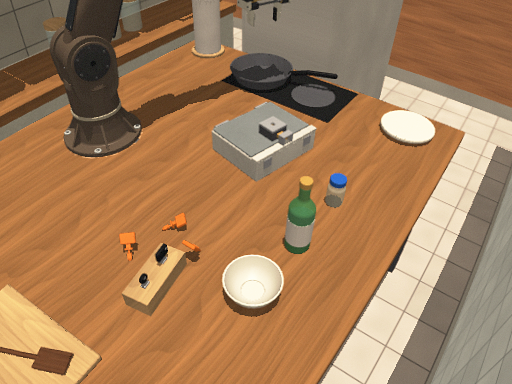

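View pics/top0.png

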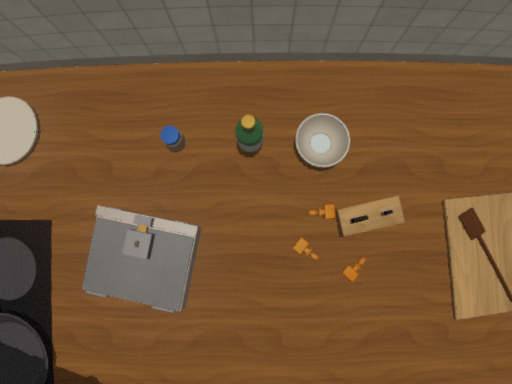

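The scene view shows the stand near (155,280), with the oblong key at (162,255) and the round key at (143,280). In the top view the stand is at (370,216), the oblong key at (360,219), the round key at (387,213) and the lock case at (137,243). The orange look-alikes lie loose around the stand.

```bash
cat > h.py <<'E'
from cell import arm
import cv2,numpy as np
CAL={n:arm.get_calibration(n) for n in("scene","top")}
F=np.diag([1,-1,-1.])
def proj(n,P):
    c=CAL[n];R=c["pose"][:3,:3];t=c["pose"][:3,3]
    Rc=F@R.T
    p,_=cv2.projectPoints(np.float64(P).reshape(-1,1,3),cv2.Rodrigues(Rc)[0],-Rc@t,c["intrinsics"],np.float64(c["distortion"]))
    return p[:,0]  # col,row
def ray(n,uv):
    c=CAL[n];q=cv2.undistortPoints(np.float64(uv).reshape(-1,1,2),c["intrinsics"],np.float64(c["distortion"]))[0,0]
    d=c["pose"][:3,:3]@np.array([q[0],-q[1],-1]);return c["pose"][:3,3],d
def onz(n,uv,z):
    o,d=ray(n,uv);return o+d*(z-o[2])/d[2]
def tri(a,b):
    A=[];B=[]
    for n,uv in(("scene",a),("top",b)):
        o,d=ray(n,uv);d=d/np.linalg.norm(d);M=np.eye(3)-np.outer(d,d);A.append(M);B.append(M@o)
    return np.linalg.lstsq(np.vstack(A),np.hstack(B),rcond=None)[0]
E
python3 - <<'E'
from h import *
t=cv2.imread("pics/top0.png");s=cv2.imread("pics/scene0.png")
def cr(im,c,r,w,h,k):return cv2.resize(im[r:r+h,c:c+w],None,fx=k,fy=k,interpolation=cv2.INTER_CUBIC)
A=np.vstack([np.hstack([cr(t,330,190,80,60,5),cr(s,115,235,80,60,5)]),np.hstack([cr(t,80,200,120,90,10/3),cr(s,205,95,120,90,10/3)])])
cv2.imwrite("pics/z.png",A)
for n in("top","scene"):
  arm.get_image(n)
  for q in("key","round_key","key_stand","knife_box"):
    for d in arm.silhouettes(n,q):
      m=d["region"].astype(np.uint8);ys,xs=np.nonzero(m);r=cv2.minAreaRect(np.c_[xs,ys].astype(np.float32))
      print(n,q,round(d["conf"],2),len(xs),np.round([xs.mean(),ys.mean()],1),np.round(cv2.boxPoints(r),1).tolist())
E
```

```text
top key 0.74 214 [352.2 270.5] [[341.0, 272.0], [359.5, 253.5], [369.5, 263.5], [351.0, 282.0]]
top key 0.63 211 [325.5 210.9] [[310.0, 204.0], [334.0, 204.0], [334.0, 218.0], [310.0, 218.0]]
top key 0.57 211 [303.5 247.9] [[292.1000061035156, 249.0], [299.79998779296875, 236.6999969482422], [321.79998779296875, 250.39999389648438], [314.1000061035156, 262.70001220703125]]
top round_key 0.58 44 [385.3 212.2] [[381.0, 210.0], [390.0, 210.0], [390.0, 215.0], [381.0, 215.0]]
top key_stand 0.64 1615 [368.5 215.9] [[333.8999938964844, 210.0], [397.3999938964844, 195.0], [403.70001220703125, 221.89999389648438], [340.29998779296875, 236.8000030517578]]
top knife_box 0.89 9281 [141.  258.5] [[79.0, 293.79998779296875], [97.0, 204.0], [201.8000030517578, 225.0], [183.8000030517578, 314.79998779296875]]
scene key 0.73 216 [129.9 243.6] [[123.0, 235.0], [138.0, 235.0], [138.0, 256.0], [123.0, 256.0]]
scene key 0.62 156 [193.4 255.4] [[183.10000610351562, 261.1000061035156], [192.39999389648438, 239.39999389648438], [203.39999389648438, 244.1999969482422], [194.10000610351562, 265.79998779296875]]
scene key 0.5 228 [179.6 224.5] [[165.0, 218.0], [190.0, 218.0], [190.0, 230.0], [165.0, 230.0]]
scene key 0.47 154 [161.1 254.2] [[155.0, 245.0], [166.0, 245.0], [166.0, 262.0], [155.0, 262.0]]
scene round_key 0.49 101 [143.7 279.9] [[138.10000610351562, 273.79998779296875], [146.60000610351562, 272.3999938964844], [148.89999389648438, 286.20001220703125], [140.39999389648438, 287.6000061035156]]
scene key_stand 0.91 2346 [154.5 280.4] [[117.4000015258789, 298.29998779296875], [160.89999389648438, 235.6999969482422], [191.89999389648438, 257.20001220703125], [148.3000030517578, 319.79998779296875]]
scene knife_box 0.94 4980 [262.5 139.4] [[204.89999389648438, 131.39999389648438], [288.5, 82.5999984741211], [322.70001220703125, 141.1999969482422], [239.10000610351562, 190.0]]
```

View pics/z.png

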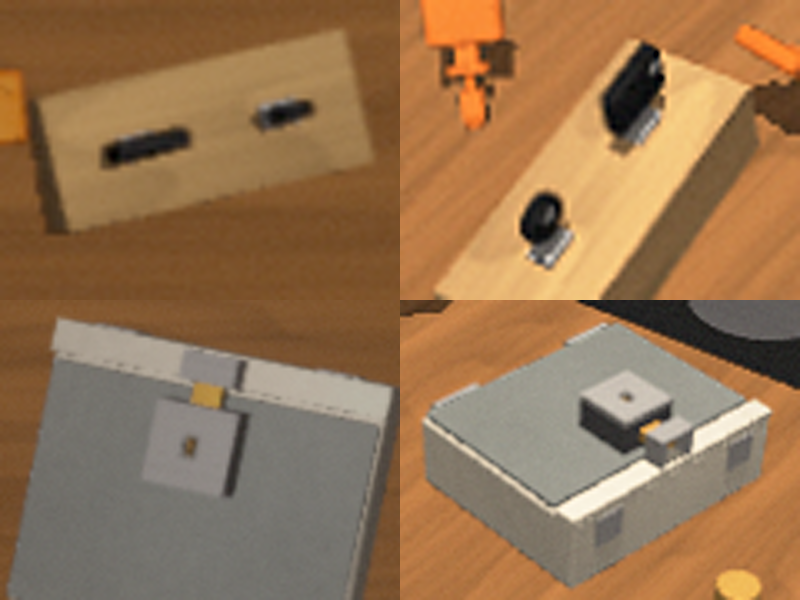

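The crops show the oblong key clearly in the slot nearest the box. The keyhole is the dark brown dot in the lock case, at about top (136.5,243.5) and scene (272.6,124), and its slot is aligned with the bolt.

```bash
cat > fit.py <<'E'
from h import *
from scipy.optimize import least_squares
def un(o,c,r,k,pts):return np.array([[c+(x-o[0]+.5)/k-.5,r+(y-o[1]+.5)/k-.5] for x,y in pts])
st=un((0,0),330,190,5,[(38,98),(344,30),(373,158),(71,231)])
ss=un((400,0),115,235,5,[(637,39),(757,86)])
def corners(p,hx,hy,z):
    c,s=np.cos(p[2]),np.sin(p[2]);return np.array([[p[0]+c*a*hx-s*b*hy,p[1]+s*a*hx+c*b*hy,z] for a,b in((1,1),(1,-1),(-1,-1),(-1,1))])
for n in("top",):
    w=np.array([onz("top",q,.045) for q in st]);print("stand top corners",w.round(4).tolist(),"mid",w.mean(0).round(4))
    print("edges",[np.linalg.norm(w[i]-w[i-1]).round(4) for i in range(4)])
    d=(w[1]+w[2]-w[0]-w[3]);yaw=np.arctan2(d[1],d[0]);print("yaw",yaw)
print("scene far corners on z=.045",[onz("scene",q,.045).round(4).tolist() for q in ss])
t=cv2.imread("pics/top0.png");s=cv2.imread("pics/scene0.png")
def dark(im,c,r,w,h,th):
    g=cv2.cvtColor(im,cv2.COLOR_BGR2GRAY)[r:r+h,c:c+w].astype(float);W=np.clip(th-g,0,None)
    yy,xx=np.mgrid[r:r+h,c:c+w];return np.array([(W*xx).sum(),(W*yy).sum()])/W.sum()
kt=dark(t,348,212,22,14,90);ks=dark(s,152,241,18,23,70);print(kt,ks,"key grip tri",tri(ks,kt).round(4))
print("  by top plane z=.084", onz("top",kt,.084).round(4)," scene z=.071",onz("scene",ks,.071).round(4))
ht=un((0,300),80,200,10/3,[(190,447)])[0];hs=un((400,300),205,95,10/3,[(627,397)])[0]
print("keyhole top",onz("top",ht,.110).round(4),"scene",onz("scene",hs,.110).round(4),"tri",tri(hs,ht).round(4))
kc=un((400,300),205,95,10/3,[(580,402),(625,372),(672,404),(628,433)])
w=np.array([onz("scene",q,.110) for q in kc]);print("case scene",w.round(4).tolist(),w.mean(0).round(4))
kt2=un((0,300),80,200,10/3,[(157,398),(238,412),(226,496),(143,483)])
w=np.array([onz("top",q,.110) for q in kt2]);print("case top",w.round(4).tolist(),w.mean(0).round(4))
bt=un((0,300),80,200,10/3,[(57,318),(393,387)])
w=np.array([onz("top",q,.076) for q in bt]);d=w[1]-w[0];print("rim",w.round(4).tolist(),np.linalg.norm(d),"box yaw",np.arctan2(d[1],d[0])+np.pi/2)
E
python3 fit.py
```

```text
stand top corners [[0.5687, -0.2187, 0.045], [0.5989, -0.3665, 0.045], [0.5381, -0.3786, 0.045], [0.5063, -0.2329, 0.045]] mid [ 0.553  -0.2992  0.045 ]
edges [np.float64(0.064), np.float64(0.1509), np.float64(0.0621), np.float64(0.1491)]
yaw -1.3623604005944774
scene far corners on z=.045 [[0.5091, -0.2265, 0.045], [0.571, -0.2131, 0.045]]
[358.37307297 219.02749229] [161.20182013 252.95217702] key grip tri [ 0.5452 -0.262   0.0707]
  by top plane z=.084 [ 0.5442 -0.2598  0.084 ]  scene z=.071 [ 0.5463 -0.2614  0.071 ]
keyhole top [0.4939 0.2354 0.11  ] scene [0.4956 0.2381 0.11  ] tri [0.495  0.2362 0.1106]
case scene [[0.4683, 0.2074, 0.11], [0.4728, 0.2687, 0.11], [0.5316, 0.253, 0.11], [0.5253, 0.1955, 0.11]] [0.4995 0.2312 0.11  ]
case top [[0.5264, 0.258, 0.11], [0.5169, 0.203, 0.11], [0.4615, 0.211, 0.11], [0.47, 0.2674, 0.11]] [0.4937 0.2349 0.11  ]
rim [[0.5821, 0.3404, 0.076], [0.5332, 0.1042, 0.076]] 0.2411990934212734 box yaw -0.20412916780195234
```

```bash
cat > plan.py <<'E'
# plan.py x y z yheading : remaining move in tool axes
import sys,numpy as np
from cell import arm
from scipy.spatial.transform import Rotation as Ro
o=arm.observe();R=Ro.from_rotvec(o["ee_rot"]).as_matrix();p=o["position"]
h=np.arctan2(R[1,1],R[0,1])
print("t",round(o["clock"],2),"pos",p.round(4),"yh",round(h,4),"tilt",R[:2,2].round(4),"j",o["joints"].round(2),"F",o["force"].round(1),"T",o["ft_torque"].round(2),"w",round(o["width"]*.0918,4),"g",round(o["gripper_force"],1))
if len(sys.argv)>1:
    a=[float(v) for v in sys.argv[1:]]
    print("shift",(R.T@(np.array(a[:3])-p)).round(4),"roll",round(-((a[3]-h+np.pi)%(2*np.pi)-np.pi),4))
E
python3 plan.py .5455 -.263 .33 .208
python3 - <<'E'
from h import *
print(onz("top",(248,121),.21),onz("top",(250,150),0))
E
```

```text
t 1.2 pos [0.2113 0.5882 0.4048] yh 1.2259 tilt [0.     0.0001] j [-1.33  0.43  0.02  1.57 -0.01  1.13 -0.08] F [ 0.1 -0.7  0.3] T [-0.01  0.05  0.  ] w 0.0913 g 0.0
shift [-0.6023 -0.6881  0.0747] roll 1.0179
[ 0.7409549 -0.0154675  0.21     ] [ 0.71877092 -0.01470376  0.        ]
```

```bash
python3 -m inch '-0.032 -0.037 0 0 0.05; -0.064 -0.073 0 0 0.05; -0.096 -0.11 0 0 0.05; -0.128 -0.147 0 0 0.05; -0.16 -0.183 0 0 0.05' 20; python3 -m inch '-0.032 -0.037 0 0 0.05; -0.064 -0.073 0 0 0.05; -0.096 -0.11 0 0 0.05; -0.128 -0.147 0 0 0.05; -0.16 -0.183 0 0 0.05'; python3 plan.py .5455 -.263 .33 .208
```

```text
clock: 1.7
position: [0.3004, 0.3599, 0.4049]
ee_rot: [0.539, 3.095, 0.001]
force: [0.9, -0.7, -0.1]
width: 0.611
gripper_force: 0.0
clock: 2.2
position: [0.3889, 0.1335, 0.4051]
ee_rot: [0.539, 3.094, 0.001]
force: [1.3, 0.8, 0.1]
width: 0.542
gripper_force: 0.0
t 2.2 pos [0.3889 0.1335 0.4051] yh 1.226 tilt [0.0009 0.0008] j [-0.72  0.07  0.28  2.07 -0.02  1.    0.8 ] F [1.3 0.8 0.1] T [ 0.03 -0.08  0.01] w 0.0497 g 0.0
shift [-0.2813 -0.3203  0.0749] roll 1.018
```

```bash
python3 -m inch '-0.031 -0.035 0.008 0.14 0.05; -0.062 -0.07 0.016 0.28 0.05; -0.094 -0.105 0.025 0.42 0.05; -0.125 -0.14 0.033 0.56 0.05; -0.156 -0.178 0.04 0.7 0.05'; python3 plan.py .5455 -.263 .33 .208
```

```text
clock: 2.7
position: [0.4758, -0.0862, 0.3647]
ee_rot: [1.574, 2.718, 0.001]
force: [0.7, -0.1, 0.7]
width: 0.542
gripper_force: 0.0
t 2.7 pos [ 0.4758 -0.0862  0.3647] yh 0.5211 tilt [0.001  0.0003] j [-0.38  0.26  0.56  2.   -0.17  0.93  0.79] F [ 0.7 -0.1  0.7] T [-0.05 -0.04  0.03] w 0.0498 g 0.0
shift [-0.188  -0.0276  0.0347] roll 0.3131
```

```bash
python3 -m inch '-0.047 -0.007 0.009 0.08 0.05; -0.094 -0.014 0.018 0.16 0.05; -0.141 -0.021 0.026 0.24 0.05; -0.188 -0.028 0.035 0.313 0.05; -0.188 -0.028 0.035 0.313 0.05'; python3 plan.py .5455 -.263 .26 .208
python3 - <<'E'
from h import *
t=arm.get_image("top")[:,:,::-1];s=arm.get_image("scene")[:,:,::-1]
A=np.hstack([cv2.resize(t[170:270,310:410],None,fx=4,fy=4),cv2.resize(s[200:300,110:210],None,fx=4,fy=4)]);cv2.imwrite("pics/a.png",A)
E
```

```text
clock: 3.2
position: [0.5456, -0.2675, 0.3286]
ee_rot: [1.982, 2.434, -0.007]
force: [-0.7, -0.3, -0.6]
width: 0.541
gripper_force: 0.0
t 3.2 pos [ 0.5456 -0.2675  0.3286] yh 0.2041 tilt [-0.0009 -0.0047] j [-0.05  0.53  0.62  1.75 -0.36  0.98  0.91] F [-0.7 -0.3 -0.6] T [-0.09  0.11  0.07] w 0.0496 g 0.0
shift [0.0047 0.001  0.0686] roll -0.0039
```

View pics/a.png

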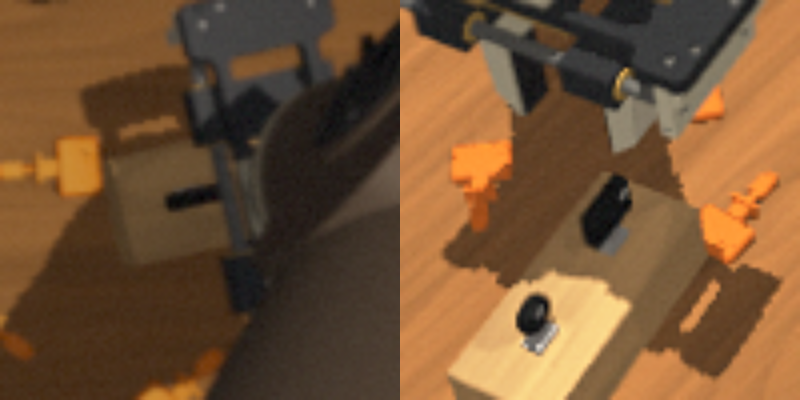

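The top crop shows the fingers straddling the key line, and the scene crop shows the key between and below the fingers, so I'll descend.

```bash
python3 -m inch '0.002 0.001 0.02 0 0.05; 0.002 0.001 0.04 0 0.05; 0.002 0.001 0.06 0 0.05; 0.002 0.001 0.07 0 0.05; 0.002 0.001 0.07 0 0.05'; python3 plan.py .5455 -.263 .23 .208
```

```text
clock: 3.8
position: [0.5458, -0.2578, 0.2589]
ee_rot: [-1.969, -2.445, -0.0]
force: [1.1, -0.3, -0.2]
width: 0.543
gripper_force: 0.0
t 3.8 pos [ 0.5458 -0.2578  0.2589] yh 0.2146 tilt [-0.0017  0.0015] j [-0.03  0.6   0.56  1.82 -0.42  0.85  0.96] F [ 1.1 -0.3 -0.2] T [-0.08  0.09  0.04] w 0.0499 g 0.0
shift [-0.0051 -0.0014  0.0289] roll 0.0066
```

```bash
python3 -m inch '-0.002 -0.001 0.01 0 0.05; -0.004 -0.001 0.02 0 0.05; -0.004 -0.001 0.029 0 0.05; -0.004 -0.001 0.029 0 0.05; -0.004 -0.001 0.029 0 0.05'; python3 plan.py .5455 -.263 .23 .208
python3 - <<'E'
from h import *
t=arm.get_image("top")[:,:,::-1];s=arm.get_image("scene")[:,:,::-1]
A=np.hstack([cv2.resize(t[190:250,330:410],None,fx=5,fy=5),cv2.resize(s[220:280,120:200],None,fx=5,fy=5)]);cv2.imwrite("pics/b.png",A)
E
```

```text
clock: 4.3
position: [0.5459, -0.2633, 0.2305]
ee_rot: [-1.973, -2.444, 0.0]
force: [0.1, 0.9, 0.1]
width: 0.542
gripper_force: 0.0
t 4.3 pos [ 0.5459 -0.2633  0.2305] yh 0.2127 tilt [-0.0005  0.0002] j [ 0.    0.64  0.54  1.83 -0.45  0.79  0.98] F [0.1 0.9 0.1] T [-0.09  0.04 -0.04] w 0.0498 g 0.0
shift [ 0.0004 -0.0003  0.0005] roll 0.0047
```

View pics/b.png

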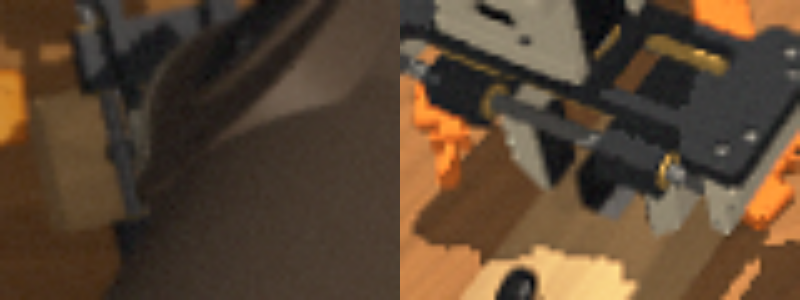

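Both crops show the fingers straddling the black head and nothing else in between, so I'll close.

```bash
python3 -m inch '0 0 0 0 0.02; 0 0 0 0 0.005; 0 0 0 0 0.005; 0 0 0 0 0.005; 0 0 0 0 0.005' 15; python3 -m inch '0 0 0 0 0; 0 0 0 0 0; 0 0 0 0 0' 40; python3 plan.py .5455 -.263 .23 .208
```

```text
clock: 4.9
position: [0.5459, -0.2633, 0.2308]
ee_rot: [1.973, 2.445, 0.0]
force: [-0.1, 0.1, -0.0]
width: 0.159
gripper_force: 0.0
clock: 5.2
position: [0.5459, -0.2633, 0.2308]
ee_rot: [-1.973, -2.445, -0.0]
force: [-0.8, 0.1, 1.4]
width: 0.106
gripper_force: 40.0
t 5.2 pos [ 0.5459 -0.2633  0.2308] yh 0.213 tilt [0.     0.0001] j [ 0.    0.64  0.54  1.83 -0.45  0.79  0.98] F [-0.8  0.1  1.4] T [-0.06  0.1  -0.06] w 0.0097 g 40.0
shift [ 0.0003 -0.0004  0.0008] roll 0.005
```

```bash
python3 -m inch '0 0 -0.012 0 0; 0 0 -0.026 0 0; 0 0 -0.045 0 0; 0 0 -0.08 0 0; 0 0 -0.12 0 0'; python3 -m inch '0 0 0 0 0;0 0 0 0 0;0 0 0 0 0'; python3 plan.py .494 .236 .35 1.367
python3 - <<'E'
from h import *
s=arm.get_image("scene")[:,:,::-1];cv2.imwrite("pics/c.png",cv2.resize(s[150:290,90:250],None,fx=5,fy=4.2))
t=arm.get_image("top")[:,:,::-1];cv2.imwrite("pics/ct.png",t)
E
```

```text
clock: 5.7
position: [0.5455, -0.2632, 0.3524]
ee_rot: [-1.973, -2.444, 0.001]
force: [0.9, 0.1, -0.4]
width: 0.106
gripper_force: 40.0
clock: 6.0
position: [0.5456, -0.263, 0.3505]
ee_rot: [-1.972, -2.444, -0.0]
force: [-0.0, -0.4, -0.8]
width: 0.108
gripper_force: 40.0
t 6.0 pos [ 0.5456 -0.263   0.3505] yh 0.2131 tilt [-0.0006  0.0006] j [-0.07  0.5   0.63  1.73 -0.34  1.02  0.9 ] F [-0.  -0.4 -0.8] T [-0.08  0.04  0.01] w 0.0099 g 40.0
shift [0.4986 0.0551 0.0008] roll -1.1539
```

View pics/c.png

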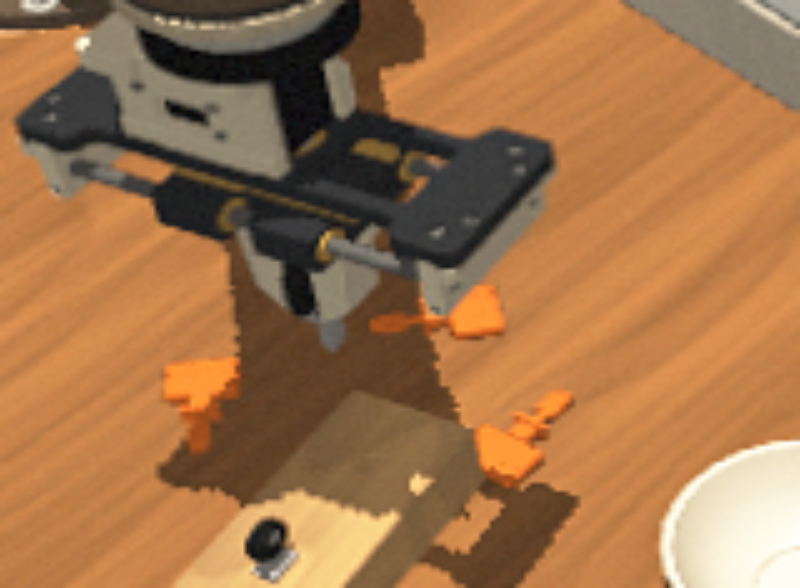

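The key is clear of the stand with its tip at about scene (157,233). The round key is undisturbed at about (143,280).

```bash
python3 -m inch '0.045 0.005 0 -0.1 0; 0.09 0.01 0 -0.2 0; 0.135 0.015 0 -0.3 0; 0.18 0.02 0 -0.4 0; 0.225 0.025 0 -0.5 0'; python3 plan.py .494 .236 .35 1.367
python3 - <<'E'
from h import *
print(proj("scene",[[.5456,-.263,.1395],[.5455,-.263,.1915]]))
E
```

```text
clock: 6.6
position: [0.5221, -0.0364, 0.35]
ee_rot: [-1.3, -2.859, 0.001]
force: [0.9, 0.7, -1.0]
width: 0.11
gripper_force: 40.0
t 6.6 pos [ 0.5221 -0.0364  0.35  ] yh 0.7169 tilt [-0.0014 -0.0003] j [-0.41  0.34  0.5   1.92 -0.2   0.93  0.9 ] F [ 0.9  0.7 -1. ] T [-0.06 -0.07  0.04] w 0.0101 g 40.0
shift [ 0.2238  0.1578 -0.    ] roll -0.6501
[[155.79923298 232.56833486]
 [151.89250326 215.13927241]]
```

```bash
python3 -m inch '0.037 0.026 0 -0.11 0; 0.074 0.053 0 -0.22 0; 0.112 0.079 0 -0.33 0; 0.15 0.105 0 -0.44 0; 0.187 0.131 0 -0.55 0'; python3 -m inch '0 0 0 0 0; 0 0 0 0 0'; python3 plan.py .494 .236 .322 1.367
```

```text
clock: 7.1
position: [0.4988, 0.1908, 0.3501]
ee_rot: [-0.475, -3.104, 0.001]
force: [1.4, 0.1, -1.1]
width: 0.105
gripper_force: 40.0
clock: 7.3
position: [0.4992, 0.1899, 0.3498]
ee_rot: [-0.479, -3.104, 0.002]
force: [-0.0, -0.5, -0.5]
width: 0.103
gripper_force: 40.0
t 7.3 pos [0.4992 0.1899 0.3498] yh 1.2648 tilt [-0.0015 -0.001 ] j [-0.7   0.35  0.3   1.88 -0.13  0.93  0.93] F [-0.  -0.5 -0.5] T [-0.04  0.02 -0.07] w 0.0095 g 40.0
shift [0.0188 0.0424 0.0278] roll -0.1022
```

```bash
python3 -m inch '0.009 0.021 0 -0.05 0; 0.019 0.042 0 -0.102 0; 0.019 0.042 0.007 -0.102 0; 0.019 0.042 0.015 -0.102 0; 0.019 0.042 0.015 -0.102 0'; python3 -m inch '0 0 0 0 0; 0 0 0 0 0'; python3 plan.py .494 .236 .322 1.367
python3 - <<'E'
from h import *
s=arm.get_image("scene")[:,:,::-1];t=arm.get_image("top")[:,:,::-1]
cv2.imwrite("pics/s5.png",s)
A=np.hstack([cv2.resize(s[80:160,240:310],None,fx=7,fy=7,interpolation=cv2.INTER_CUBIC),cv2.resize(t[200:280,100:140],None,fx=7,fy=7)]);cv2.imwrite("pics/d.png",A)
p=arm.observe()["position"];print(proj("scene",[[p[0],p[1],p[2]-.211],[p[0],p[1],p[2]-.185],[.494,.236,.11]]))
for q in("key_tip","keyhole","key"):print(q,arm.place_of("scene",q))
E
```

```text
clock: 7.8
position: [0.4939, 0.2341, 0.3343]
ee_rot: [-0.324, -3.123, 0.003]
force: [-0.6, -0.8, -1.1]
width: 0.108
gripper_force: 40.0
clock: 8.0
position: [0.4945, 0.2343, 0.3359]
ee_rot: [0.325, 3.125, -0.0]
force: [0.2, 0.4, -1.0]
width: 0.103
gripper_force: 40.0
t 8.0 pos [0.4945 0.2343 0.3359] yh 1.3638 tilt [ 0.0002 -0.0001] j [-0.74  0.38  0.27  1.87 -0.12  0.91  0.95] F [ 0.2  0.4 -1. ] T [-0.02 -0.04 -0.06] w 0.0095 g 40.0
shift [0.0008 0.0016 0.0139] roll -0.0032
[[271.97361701 119.73993641]
 [272.45910462 111.88906163]
 [271.87604822 123.88213009]]
key_tip [{'point': [223.5, 163.3], 'conf': 0.72}, {'point': [259.7, 130.4], 'conf': 0.6}, {'point': [119.8, 274.4], 'conf': 0.59}, {'point': [245.6, 201.7], 'conf': 0.57}]
keyhole [{'point': [122.0, 276.0], 'conf': 0.92}]
key [{'point': [226.8, 170.6], 'conf': 0.58}, {'point': [250.5, 127.1], 'conf': 0.57}, {'point': [250.2, 194.4], 'conf': 0.51}, {'point': [112.9, 271.0], 'conf': 0.5}]
```

View pics/d.png

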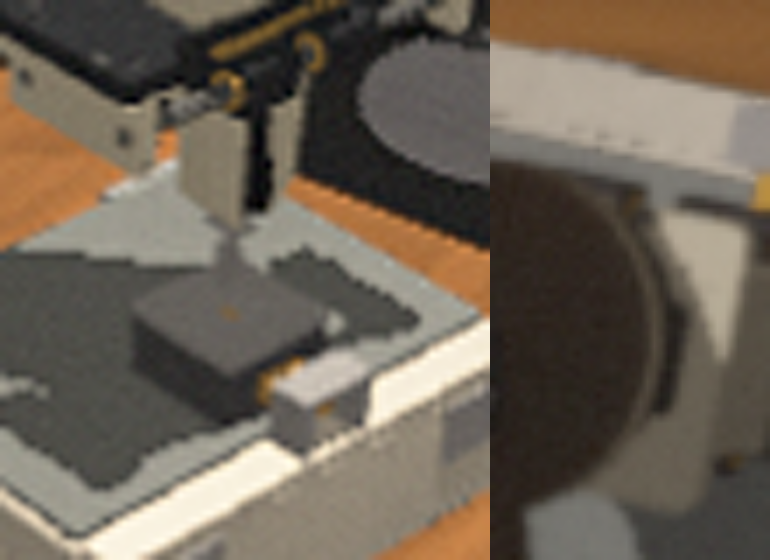

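The tip is directly above the keyhole in the scene view: tip at about (272.8,119) and hole at (272.6,124). That matches the model's prediction.

```bash
python3 -m inch '0 0.001 0.004 0 0; 0 0.0015 0.008 0 0; 0 0.0015 0.012 0 0; 0 0.0015 0.016 0 0; 0 0.0015 0.018 0 0'; python3 plan.py .4945 .236 .296 1.367;python3 -m inch '0 0 0.002 0 0; 0 0 0.003 0 0; 0 0 0.003 0 0'; python3 plan.py .4945 .236 .296 1.367
python3 - <<'E'
from h import *
s=arm.get_image("scene")[:,:,::-1]
cv2.imwrite("pics/e.png",np.clip(cv2.resize(s[85:145,240:310],None,fx=9,fy=9,interpolation=cv2.INTER_CUBIC)*1.6,0,255))
E
```

```text
clock: 8.75
position: [0.4944, 0.2362, 0.3171]
ee_rot: [-0.323, -3.124, 0.001]
force: [0.7, 0.1, -0.7]
width: 0.107
gripper_force: 40.0
t 8.75 pos [0.4944 0.2362 0.3171] yh 1.3649 tilt [-0.0007 -0.0005] j [-0.74  0.41  0.26  1.89 -0.13  0.87  0.95] F [ 0.7  0.1 -0.7] T [0.04 0.02 0.02] w 0.0098 g 40.0
shift [-0.0002 -0.0002  0.0211] roll -0.0021
clock: 9.05
position: [0.4946, 0.2365, 0.3148]
ee_rot: [0.323, 3.125, 0.001]
force: [0.2, 0.8, -0.4]
width: 0.104
gripper_force: 40.0
t 9.05 pos [0.4946 0.2365 0.3148] yh 1.3651 tilt [0.0002 0.0003] j [-0.74  0.41  0.26  1.89 -0.13  0.86  0.95] F [ 0.2  0.8 -0.4] T [ 0.27 -0.11  0.  ] w 0.0096 g 40.0
shift [-0.     -0.0005  0.0188] roll -0.0019[ WARN:0@0.476] global loadsave.cpp:1063 imwrite_ Unsupported depth image for selected encoder is fallbacked to CV_8U.
```

View pics/e.png

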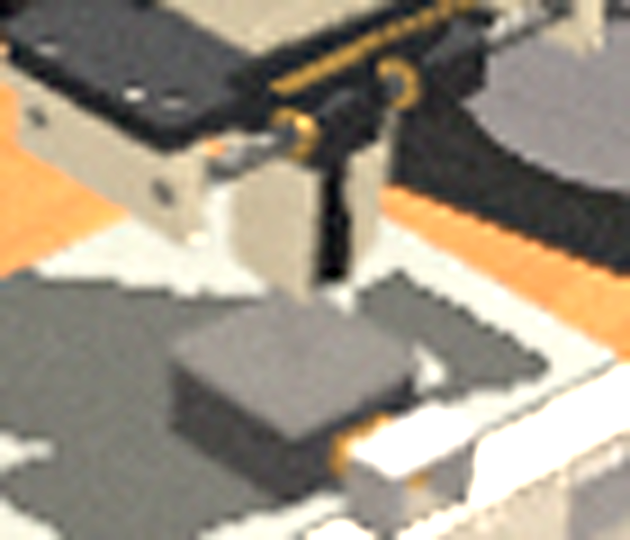

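The key has entered the mouth with only a small side load, pushing +y. I'll nudge that way and go deeper.

```bash
python3 -m inch '0 0.0005 0.001 0 0; 0 0.0005 0.002 0 0; 0 0.0005 0.003 0 0; 0 0.0005 0.004 0 0'; python3 plan.py .4945 .236 .296 1.367;python3 -m inch '0 0 0.001 0 0; 0 0 0.002 0 0; 0 0 0.003 0 0; 0 0 0.004 0 0'; python3 plan.py .4945 .236 .296 1.367
```

```text
clock: 9.5
position: [0.4946, 0.2367, 0.3106]
ee_rot: [-0.323, -3.125, 0.0]
force: [-0.2, -0.3, 0.2]
width: 0.106
gripper_force: 40.0
t 9.5 pos [0.4946 0.2367 0.3106] yh 1.3649 tilt [-0. -0.] j [-0.73  0.41  0.26  1.89 -0.14  0.85  0.96] F [-0.2 -0.3  0.2] T [0.13 0.02 0.05] w 0.0097 g 40.0
shift [-0.     -0.0008  0.0146] roll -0.0021
clock: 9.9
position: [0.4947, 0.2369, 0.3067]
ee_rot: [0.323, 3.125, 0.0]
force: [-0.4, 1.4, 1.9]
width: 0.105
gripper_force: 40.0
t 9.9 pos [0.4947 0.2369 0.3067] yh 1.365 tilt [0.0002 0.0002] j [-0.73  0.42  0.26  1.89 -0.14  0.84  0.96] F [-0.4  1.4  1.9] T [0.2  0.05 0.03] w 0.0097 g 40.0
shift [ 0.     -0.0009  0.0107] roll -0.002
```

```bash
python3 -m inch '0 0.0003 0.002 0 0; 0 0.0003 0.004 0.02 0; 0 0.0003 0.005 -0.02 0; 0 0.0003 0.006 0 0'; python3 plan.py .4945 .236 .296 1.367;python3 -m inch '0 0 0.002 0.02 0; 0 0 0.003 -0.02 0; 0 0 0.004 0 0; 0 0 0.005 0 0'; python3 plan.py .4945 .236 .2958 1.367
```

```text
clock: 10.3
position: [0.495, 0.2371, 0.301]
ee_rot: [0.322, 3.124, 0.001]
force: [0.5, -0.1, 3.1]
width: 0.105
gripper_force: 40.0
t 10.3 pos [0.495  0.2371 0.301 ] yh 1.3651 tilt [0.0008 0.0005] j [-0.73  0.43  0.25  1.9  -0.14  0.83  0.96] F [ 0.5 -0.1  3.1] T [ 0.06 -0.11  0.06] w 0.0096 g 40.0
shift [ 0.0003 -0.0011  0.005 ] roll -0.0019
clock: 10.7
position: [0.4949, 0.2372, 0.2958]
ee_rot: [0.327, 3.124, 0.001]
force: [1.0, 1.2, 2.3]
width: 0.109
gripper_force: 40.0
t 10.7 pos [0.4949 0.2372 0.2958] yh 1.362 tilt [0.0005 0.0004] j [-0.73  0.43  0.25  1.9  -0.14  0.82  0.96] F [1.  1.2 2.3] T [ 0.37 -0.28 -0.01] w 0.01 g 40.0
shift [ 0.0001 -0.0013 -0.    ] roll -0.005
```

```bash
python3 -m inch '0 0 0.001 0 0; 0 0 0.002 0 0; 0 0 0.002 0 0'; python3 plan.py;python3 -m inch '0 0 0.001 0 0; 0 0 0.001 0 0'; python3 plan.py
```

```text
clock: 11.0
position: [0.4949, 0.2371, 0.2954]
ee_rot: [0.325, 3.124, 0.002]
force: [-4.9, -2.3, 21.0]
width: 0.102
gripper_force: 40.0
t 11.0 pos [0.4949 0.2371 0.2954] yh 1.3635 tilt [0.001  0.0012] j [-0.73  0.43  0.25  1.91 -0.14  0.82  0.96] F [-4.9 -2.3 21. ] T [-0.36  1.17 -0.  ] w 0.0093 g 40.0
clock: 11.2
position: [0.4949, 0.2371, 0.2952]
ee_rot: [0.325, 3.124, 0.003]
force: [-8.7, -2.4, 31.9]
width: 0.111
gripper_force: 40.0
t 11.2 pos [0.4949 0.2371 0.2952] yh 1.3634 tilt [0.0012 0.0017] j [-0.73  0.43  0.25  1.91 -0.15  0.82  0.96] F [-8.7 -2.4 31.9] T [-0.71  1.93 -0.  ] w 0.0102 g 40.0
```

The key seats hard at 0.2953, the expected home height. I'll ease the push and turn clockwise.

```bash
python3 -m inch '0 0 -0.0018 0 0; 0 0 -0.0018 0.07 0; 0 0 -0.0018 0.14 0; 0 0 -0.0018 0.21 0; 0 0 -0.0018 0.28 0' 55; python3 plan.py;python3 -m inch '0 0 0 0.08 0; 0 0 0 0.16 0; 0 0 0 0.24 0; 0 0 0 0.32 0; 0 0 0 0.32 0'; python3 plan.py
```

```text
clock: 11.7
position: [0.4949, 0.2371, 0.2955]
ee_rot: [0.762, 3.047, 0.001]
force: [-2.9, -0.6, 14.7]
width: 0.108
gripper_force: 55.0
t 11.7 pos [0.4949 0.2371 0.2955] yh 1.0809 tilt [0.0007 0.0008] j [-0.78  0.44  0.33  1.91 -0.19  0.82  0.72] F [-2.9 -0.6 14.7] T [-0.22  0.6   0.1 ] w 0.0099 g 55.0
clock: 12.2
position: [0.4947, 0.2369, 0.2955]
ee_rot: [-1.238, -2.887, -0.0]
force: [-3.4, -1.7, 16.4]
width: 0.105
gripper_force: 55.0
t 12.2 pos [0.4947 0.2369 0.2955] yh 0.7607 tilt [0.0001 0.0003] j [-0.85  0.45  0.41  1.91 -0.24  0.83  0.45] F [-3.4 -1.7 16.4] T [-0.46  0.93  0.11] w 0.0096 g 55.0
```

Turned 0.6 rad with small torque, so it's going freely.

```bash
python3 -m inch '0 0 0 0.09 0; 0 0 0 0.18 0; 0 0 0 0.27 0; 0 0 0 0.36 0; 0 0 0 0.45 0'; python3 plan.py;python3 -m inch '0 0 0 0.09 0; 0 0 0 0.18 0; 0 0 0 0.27 0; 0 0 0 0.36 0; 0 0 0 0.45 0'; python3 plan.py .4947 .2369 .2955 -.38
```

```text
clock: 12.7
position: [0.4944, 0.2366, 0.2955]
ee_rot: [-1.851, -2.537, 0.001]
force: [-5.8, -2.7, 18.2]
width: 0.107
gripper_force: 55.0
t 12.7 pos [0.4944 0.2366 0.2955] yh 0.3099 tilt [-0.001   0.0002] j [-0.93  0.46  0.53  1.92 -0.31  0.84  0.08] F [-5.8 -2.7 18.2] T [-0.64  1.5   0.22] w 0.0098 g 55.0
clock: 13.2
position: [0.494, 0.2366, 0.2955]
ee_rot: [-2.37, -2.06, 0.002]
force: [-7.4, -2.5, 22.6]
width: 0.104
gripper_force: 55.0
t 13.2 pos [0.494  0.2366 0.2955] yh -0.1399 tilt [-0.0022  0.0005] j [-1.02  0.49  0.66  1.93 -0.39  0.86 -0.29] F [-7.4 -2.5 22.6] T [-0.7   2.05  0.23] w 0.0096 g 55.0
shift [ 0.0003  0.0006 -0.    ] roll 0.2401
```

```bash
python3 -m inch '0 -0.0005 -0.0004 0.08 0; 0 -0.0005 -0.0004 0.16 0; 0 -0.0005 -0.0004 0.25 0; 0 -0.0005 -0.0004 0.25 0; 0 -0.0005 -0.0004 0.25 0'; python3 plan.py
python3 - <<'E'
from h import *
s=arm.get_image("scene")[:,:,::-1];t=arm.get_image("top")[:,:,::-1]
t0=cv2.imread("pics/top0.png")
f=lambda a:cv2.resize(a,None,fx=6,fy=6,interpolation=cv2.INTER_CUBIC)
cv2.imwrite("pics/f.png",np.vstack([np.hstack([f(t[205:255,105:165]),f(t0[205:255,105:165])]),np.hstack([f(s[90:140,250:310]),f(cv2.imread("pics/scene0.png")[90:140,250:310])])])[:600])
E
```

```text
clock: 13.7
position: [0.4936, 0.2368, 0.2955]
ee_rot: [-2.606, -1.753, 0.003]
force: [-5.6, -0.7, 16.9]
width: 0.108
gripper_force: 55.0
t 13.7 pos [0.4936 0.2368 0.2955] yh -0.3865 tilt [-0.002 -0.   ] j [-1.06  0.51  0.73  1.93 -0.44  0.87 -0.49] F [-5.6 -0.7 16.9] T [-0.54  1.67  0.1 ] w 0.0099 g 55.0
```

View pics/f.png

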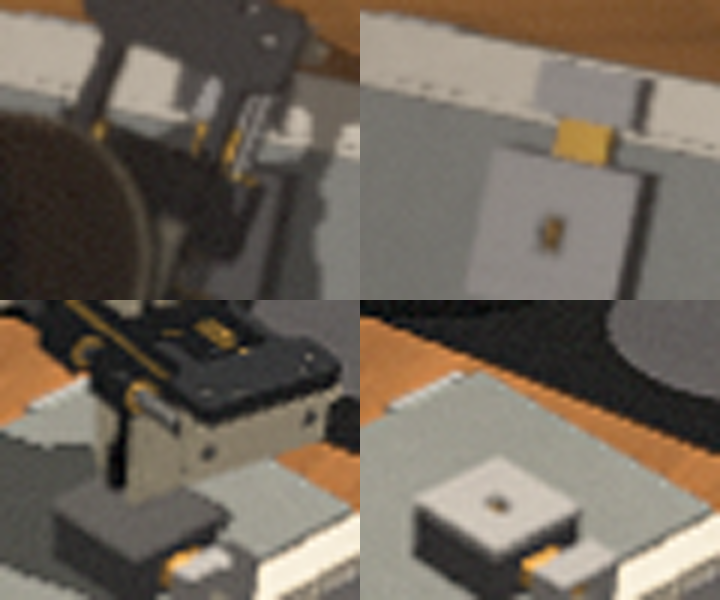

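The view shows the key seated, the gripper turned about a quarter and the lock case and keeper in place, with the bolt at about scene (280,134) in shadow. I'll check the bolt and the average torque more closely.

```bash
python3 - <<'E'
from h import *
T=[];S=[]
for i in range(12):
    S.append(arm.get_image("scene")[:,:,::-1].astype(float));o=arm.observe();T.append(np.r_[o["force"],o["ft_torque"]])
print(np.mean(T,0).round(3),np.std(T,0).round(3))
m=np.clip(np.mean(S,0)*1.7,0,255).astype(np.uint8)
g=lambda a:cv2.resize(a[118:148,262:302],None,fx=10,fy=10,interpolation=cv2.INTER_CUBIC)
s0=cv2.imread("pics/scene0.png");s5=np.clip(cv2.imread("pics/s5.png")*1.7,0,255).astype(np.uint8)
cv2.imwrite("pics/g.png",np.vstack([np.hstack([g(m),g(s0)]),np.hstack([g(s5),g(s5)])]))
hsv=lambda a:((cv2.cvtColor(a,cv2.COLOR_BGR2HSV)[118:148,262:302]-np.array([12,110,90])).min(2)>0)
for a in(m,s5,s0):
    k=cv2.inRange(cv2.cvtColor(a,cv2.COLOR_BGR2HSV)[126:142,272:290],(10,110,80),(30,255,255));print((k>0).sum())
E
python3 plan.py
```

```text
[-6.409 -1.912 16.98  -0.502  1.632  0.099] [0.407 0.643 0.285 0.031 0.032 0.046]
13
17
18
t 14.4 pos [0.4936 0.2367 0.2955] yh -0.3865 tilt [-0.0021  0.0002] j [-1.06  0.51  0.73  1.93 -0.44  0.87 -0.49] F [-6.3 -0.9 17. ] T [-0.46  1.61  0.04] w 0.0096 g 55.0
```

View pics/g.png

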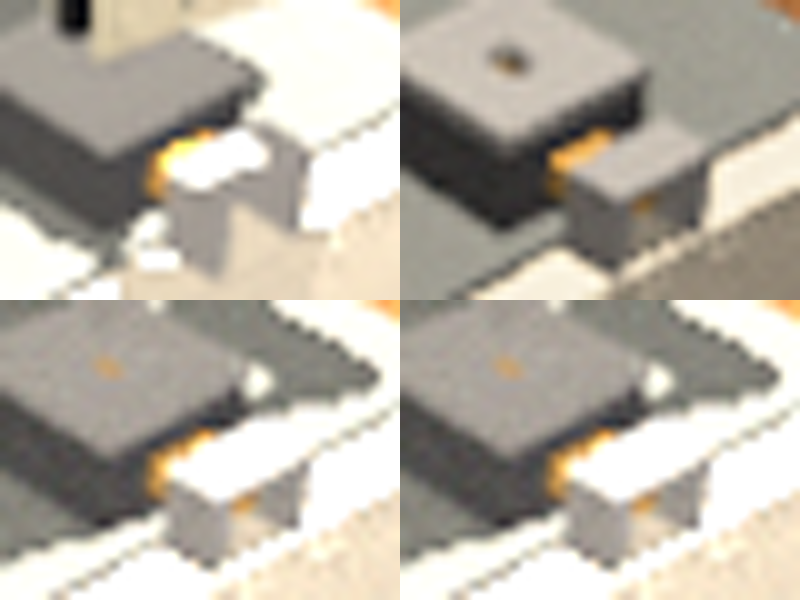

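The brass bolt end seen through the keeper before turning, at crop (640,205), is gone after the turn. The bolt is therefore drawn, and the steady 0.10 N m torque matches the spring at a quarter turn.

```bash
python3 -c "
from cell import arm
print(arm.sign_off())"
```

```text
the job is handed in; nothing more can be done
None
```

I handed the job in with the oblong key fully home, turned about 1.75 rad clockwise and still gripped at 55 N, and the camera shows the bolt drawn back out of the keeper; the round key, bottle, shaker and bowl were not touched, and the sign-off returned no verdict.

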